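# Load the print tumbler and press its drive gear home

### The job

Tip the tray so that all four silver prints slide off into the tumbler's white bowl, and set the empty tray down flat on the table. Then take the drive gear by its wing, turn it until its splines mesh with the cross-shaped socket beside the bowl, slide it fully home against the spring and keep it pressed there: finish while still holding it down. Leave everything else on the table where it is.

Things in the scene. Friction and masses are not known exactly. Their poses are not given: they have to be found in the camera images.
- tray_grip (a point): Middle of the handle tab at the back of a loose dark tray (0.2 kg): tab 10 mm thick (x), 40 mm wide (y), top 46 mm above the table; this point 30 mm above the tray's underside. Axes: x from the mouth to the tab, y across, z up. Four prints lie loose on the tray, 50 mm or more from the tab.
- tray_mouth (a point): Middle of the tray's open front edge, on the upper face of its floor; 145 mm from the tab's middle. Same axes. The tray is 150 x 100 mm: 4 mm floor, 18 mm high walls 5 mm thick on both long sides and at the back, none at this edge. The floor is smooth: prints begin to slide at about 15 to 23 degrees of tilt.
- bowl_rim (a point): Centre of the mouth of the tumbler's white round bowl, fixed, 84 mm above the table. Inside radius 68 mm, outside 72 mm (79 mm over the black teeth at 55 to 65 mm height), inner floor 69 mm below this point. y points away from the drive socket, z up.
- socket (a point): Centre of the mouth of the drive socket, in the top (56 mm above the table) of the fixed grey block (72 x 60 mm), 110 mm from the bowl's centre. An upright cross-shaped hole, 46 mm deep: two slots 12 mm wide and 38 mm long, along this frame's x and y. A spring plunger stands in its middle, top 18 mm below the mouth.
- plunger (a joint): How far the spring plunger in the socket is pushed down, m: 0 at rest, 0.012 when the gear is fully home. It pushes up with about 5 N at rest and 12 N at 0.012, so a gear that is let go rises again.
- gear_grip (a point): Middle of the wing grip on top of the loose grey drive gear (0.08 to 0.17 kg), on its axis: wing 40 mm long (x), 14 mm thick (y), 38 mm tall. z up. Under the wing is a toothed disc, 72 mm across, 8 mm thick, its underside 28 mm below this point. Fully home, that underside lies on the block's top, this point 28 mm above the socket's mouth.
- gear_tip (a point): Lower end of the gear's stem, on its axis, 58 mm below the wing's middle, 30 mm below the disc. The stem has four splines: a cross of two bars 9 mm wide and 34 mm long, along the same x and y axes, with a rounded nose. Any of the four quarter turns fits the socket.
- stand: Black ring stand, fixed, 56 mm across, 40 mm tall, with a round 42 mm bore, in which the gear's stem hangs with play at the start, the disc on its top. Origin at the centre of its underside.
- hexnut_mid (a point): Silver print on the tray: six-sided nut, 27 mm across corners, 18 mm tall, about 18 g. The point is 9 mm above its underside.
- bracket_mid (a point): Silver print on the tray: L-shaped bracket 24 x 18 x 26 mm, about 18 g. The point is 12 mm above its underside.
- standoff_mid (a point): Silver print on the tray: 20 mm square foot with a round 14 mm stub, 24 mm tall, about 18 g. The point is half-way up.
- wedge_mid (a point): Silver print on the tray: two-step block 24 x 16 x 20 mm, about 18 g. The point is half-way up.
- vase1: Bystander, loose: a silver twisted vase, 72 mm wide and 165 mm tall. Origin at its underside, in the middle.
- vase2: Bystander, loose: another silver twisted vase, 72 mm wide and 165 mm tall. Origin at its underside, in the middle.
- spool: Bystander, loose: a filament spool lying flat, 110 mm across, 44 mm tall. Origin at its underside, in the middle.
- scraper: Bystander, loose: a scraper with black handle lying flat, about 190 mm long. Origin at its underside (in the middle of its length).
- driver: Bystander, loose: a screwdriver lying flat, about 150 mm long. Origin at its underside (in the middle of its length).
- glue: Bystander, loose: a white bottle, 40 mm wide, 110 mm tall. Origin at its underside, in the middle.
- nozzle_box: Bystander, loose: an open divided box, 70 x 55 x 30 mm. Origin at its underside, in the middle.
Things that resemble listed ones, but are neither listed nor needed, are in the scene too. What is shaped like the part that bears tray_grip but brown or purple is not meant.

How it is judged:
By the outcome, as a careful person would: the job done as asked, in the order asked, and still so for the second after the job is handed in, while the arm keeps its last pose, push and grip.
It also fails if it takes over 72 s, if anything falls off the work surface, if the arm or the gripper's body presses on something with over 40 N, if the wrist force passes 120 N, or if a joint passes its speed limit or range.

### The arm

A 6-joint arm with a two-finger parallel gripper is mounted at the origin on the work surface. World frame = base frame: x ahead of the robot, y to its left, z up, the work surface at z = 0. Lengths are in m, angles in rad, forces in N, time in s.
With the tool pointing down it reaches from about 0.3 to 0.75 m from the base axis. Payload 8.5 kg.
Tool frame: the origin (TCP) lies on the centre line of the jaws, within the pads' length; the fingertips stand 25 mm ahead of it and the grasp point (between the pads) lies 6 mm ahead of it; z points along the fingers, y is the line along which they close (so a half turn about z gives the same grasp; the last joint's range is limited). The gripper opens to 88 mm and grips with 3 to 60 N. Pads are 18 mm wide; open, the fingers measure 123 mm over their backs; the gripper's body (75 mm by 187 mm) begins 45 mm behind the grasp point.
Start: joints at [0.954, 0.381, 1.297, -0, 1.464, -0.215], TCP at [0.215, 0.506, 0.264] pointing down, gripper open.
Joint ranges: [-3.11, 3.11], [-0.89, 2.33], [0.22, 2.48], [-1.42, 4.56], [0.17, 2.85], [-2.88, 2.88]. Speed limits (rad/s): [2.39, 2.39, 3.14, 3.14, 3.14, 3.14].

### API

Orientations are given as a rotation vector (axis times angle).
In Python, from rig import observe, get_image, finish_job gives the robot as it stands. The module is installed in compiled form; this text tells all that it offers.
- The arm moves only by the tool send_rows, never from a script. Its argument "motion" is text: rows parted by semicolons, each of 6 numbers parted by spaces: the shift along the tool's x, y, z each as a share of 5 cm, from -1 to 1, then the turn, a rotation vector about the tool's x, y, z each as a share of 6 degrees, from -1 to 1. A call has exactly 8 rows; each row shifts and turns the commanded pose from where the row before left it, along the tool's axes as they then stand; what a row does not reach is not made up. A row lasts 1/10 s, in which the tool goes at most 50 mm and 8.59 degrees, less where a joint would pass 70% of its speed; a pose out of reach is approached as far as the arm can. A call with a number of a shift or a turn outside -1 to 1 is refused whole. A call with a gripper value outside its range is refused whole. "jaw" is the opening, from 0 (shut) to 1 (fully open), set as the call begins (left out, the last holds). The fingers move at their own pace and stop on an object; "squeeze" is the grip in N (left out, the last holds). Time passes only in rows, so rows that do not move let the fingers close, or fill a call up. It gives the time, the measured TCP pose, the force, the opening and the grip force at its end, in the units of the state.
- observe(): the state, without advancing time (a new reading comes with each control period).
- get_image(name): name is "scene" or "top"; returns a dict with "image" (400x640x3 uint8, red, green, blue), "z_map" (400x640 float32, m along the optical axis (not along the pixel's ray), 0 where there is no reading), "K" (3x3 intrinsics, pixels), "rvec" (rotation vector, rad) and "tvec" (3), from world to camera coordinates, as OpenCV has them. Camera axes: x right, y down, z forward; pixel columns grow to the right and rows downward; lengths in m; the calibration is good to about 2 mm. A picture is of the moment at which its call begins.
- finish_job(): hands the job in; it is judged then, once.
The state is a dict: "clock": time; "joint_positions": joint angles; "dq": joint speeds; "joint_torque": joint torques, N m; "tcp_pos": TCP position; "eef_rot": TCP orientation; "wrist_force": force on the tool from outside, world axes, zero at the start; "wrist_torque": the same for the moment, N m; "opening": opening from 0.0 (shut) to 1.0 (fully open); "grip_force": force on a finger pad.
Only numpy, scipy, OpenCV 4.12 (cv2) and the standard library are available. Lean on these libraries where they do the work, as an engineer would, in place of code of your own. Each camera call takes 0.05 s, during which the arm holds its last target. There are 200 camera calls.

## Working session

There is one attempt and no reset: what is moved stays moved. The work goes in short steps, Python scripts to look and compute and a tool call to move; the robot and the scene stay as the last step left them, time stands still between calls to the robot, and variables do not carry over. Pictures are saved under pics/ and viewed, at most 10 in all, crops included, and the job is handed in when it is done.

Besides the shell and the picture viewer there is one more tool, called after "Request:" by a JSON object that holds its "fn" and its "kwargs", one argument or row to a line. send_rows: Moves the arm, as the interface text tells. Its arguments: {"type":"object","properties":{"motion":{"type":"string"},"jaw":{"type":"number"},"squeeze":{"type":"number"}},"required":["motion"]}

```bash
mkdir -p pics; cat > h.py <<'E'
import numpy as np,cv2
from rig import observe,get_image,finish_job
from scipy.spatial.transform import Rotation as R
def cam(n):
    d=get_image(n); d['R']=cv2.Rodrigues(np.array(d['rvec'],float))[0]; d['t']=np.array(d['tvec'],float).ravel(); return d
def world(d):
    z=d['z_map'].astype(float); K=d['K']; v,u=np.mgrid[:400,:640]
    p=np.stack([(u-K[0,2])/K[0,0]*z,(v-K[1,2])/K[1,1]*z,z],-1)
    w=(p-d['t'])@d['R']; w[z==0]=np.nan; return w
def save(d,n): cv2.imwrite('pics/'+n,d['image'][:,:,::-1])
E
python3 - <<'E'
from h import *
import pickle
for n in('scene','top'):
    d=cam(n); save(d,n+'0.png'); pickle.dump(d,open(n+'.pkl','wb')); print(n,-d['R'].T@d['t'],d['R'][2],d['K'][0,0])
print(observe())
E
```

```text
scene [ 1.18789502 -0.78335564  0.88888569] [-0.52253009  0.57813056 -0.62667963] 421.20239544845896
top [ 0.42701984 -0.03084966  1.34367339] [ 0.05840734  0.01900048 -0.998112  ] 388.8596970874743
{'clock': 0.1, 'joint_positions': array([ 9.53670580e-01,  3.81119451e-01,  1.29813445e+00,  1.40692985e-05,
        1.46357817e+00, -2.15335069e-01]), 'dq': array([-0.00024319, -0.00123657, -0.00253772, -0.00049549, -0.00032325,
       -0.00124209]), 'joint_torque': array([ 3.43869433e-03, -4.38653290e+01, -2.24913365e+01,  7.14634778e-02,
        3.42393655e-02, -4.07004495e-05]), 'tcp_pos': array([0.21498148, 0.50601961, 0.26322145]), 'eef_rot': array([-6.26794263e-01, -3.07790538e+00,  1.77147151e-03]), 'wrist_force': array([-0.62244581,  0.83726997, -0.50792357]), 'wrist_torque': array([0.00378963, 0.0088792 , 0.00467697]), 'grip_force': 0.0, 'opening': 1.0011499527267738}
```

View pics/scene0.png

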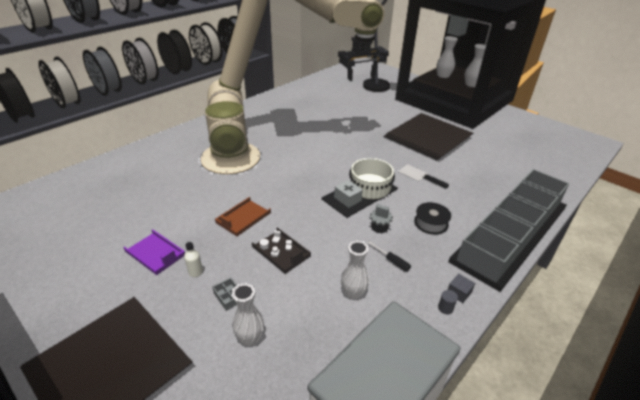

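View pics/top0.png

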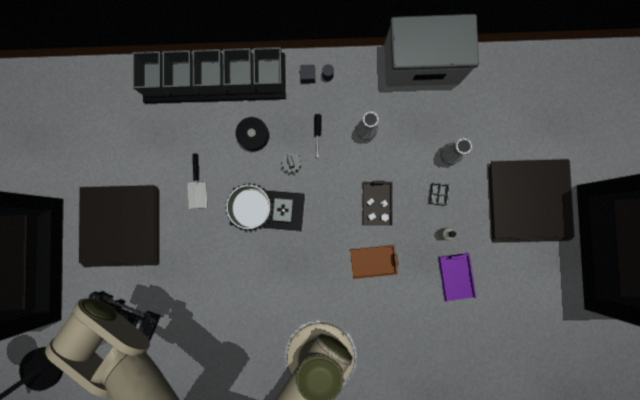

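The top view shows the dark tray with four prints at (377,203) and its tab at (377,183). The brown (374,262) and purple (457,277) trays are lookalikes. The bowl is at (249,208), the socket at (283,210), and the gear on its stand at (290,163). The black disc at (42,367) isn't the stand. I choose the dark tray and the gear at (290,163), and will check both in a crop.

```bash
python3 - <<'E'
from h import *
import pickle
d=pickle.load(open('top.pkl','rb')); W=world(d)
c=d['image'][140:240,220:410]; cv2.imwrite('pics/crop.png',cv2.resize(c,None,fx=4.2,fy=4.2,interpolation=cv2.INTER_CUBIC)[:,:,::-1])
def box(n,u0,v0,u1,v1,zl,zh):
    w=W[v0:v1,u0:u1].reshape(-1,3); w=w[(w[:,2]>zl)&(w[:,2]<zh)]
    if len(w)<2: print(n,len(w));return
    r=cv2.minAreaRect((w[:,:2]*1000).astype(np.float32))
    print(n,len(w),'mean',w.mean(0).round(4),'rect',np.round(r[0],1),np.round(r[1],1),round(r[2],1),'zmax',w[:,2].max().round(4))
box('table',330,100,345,140,-1,1)
box('tray tab',355,170,400,235,.034,.06)
box('tray walls',355,170,400,235,.012,.06)
box('tray all',355,170,400,235,.0025,.06)
box('gear wing',275,145,310,182,.075,.12)
box('gear disc',275,145,310,182,.038,.12)
box('bowl',220,178,276,240,.075,.1)
box('block',268,190,308,235,.05,.062)
w=W[178:240,220:276].reshape(-1,3); w=w[(w[:,2]>.075)&(w[:,2]<.1)]
print(cv2.minEnclosingCircle((w[:,:2]*1000).astype(np.float32)))
E
```

```text
table 595 mean [ 0.8112 -0.0786  0.0012] rect [811.1 -78.8] [ 49.4 140.7] 88.5 zmax 0.0097
tray tab 39 mean [ 0.5738 -0.2087  0.0461] rect [ 521.6 -206.6] [ 43.4 129.8] 84.2 zmax 0.052
tray walls 384 mean [ 0.5166 -0.2095  0.0223] rect [ 511.9 -208.3] [ 99.8 147.4] 88.3 zmax 0.052
tray all 1654 mean [ 0.5159 -0.2082  0.0093] rect [ 518.1 -208.2] [151.9 221.8] 88.2 zmax 0.052
gear wing 50 mean [0.6544 0.0807 0.0864] rect [654.8  80.8] [39.2 12.5] 16.9 zmax 0.093
gear disc 304 mean [0.6538 0.0806 0.0553] rect [655.1  81.1] [67.7 69.4] 61.7 zmax 0.093
bowl 204 mean [0.5105 0.2225 0.0839] rect [509.  220.8] [142.  140.9] 88.6 zmax 0.0924
block 343 mean [0.4961 0.1139 0.0568] rect [505.  122.9] [83.5 87.8] 83.4 zmax 0.0619
((507.57763671875, 221.48953247070312), 72.0854721069336)
```

View pics/crop.png

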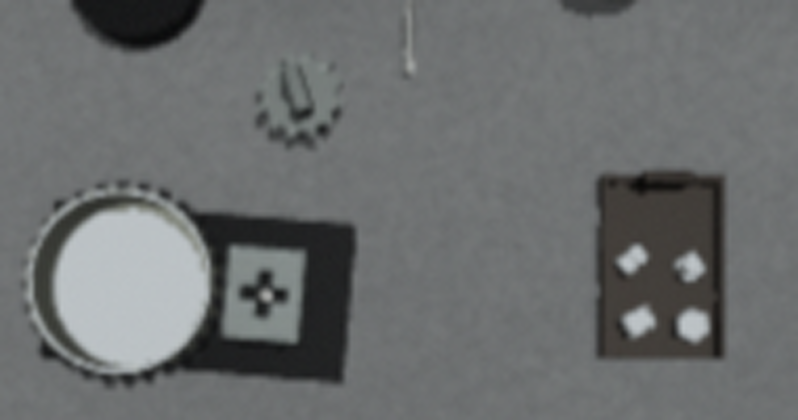

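The crop confirms it: the dark tray has its tab at the top (image up is +x) and its mouth toward the robot. The gear wing is at crop (295,92) and the cross socket at crop (265,295).

```bash
python3 - <<'E'
from h import *
import pickle
d=pickle.load(open('top.pkl','rb')); W=world(d); im=d['image'].astype(int)
def ray(pts,z):
    p=np.array(pts,float).reshape(-1,2); q=np.c_[(p-[d['K'][0,2],d['K'][1,2]])/d['K'][0,0],np.ones(len(p))]@d['R']
    c=-d['R'].T@d['t']; return c+q*((z-c[2])/q[:,2])[:,None]
print('crop px tray corners (wall tops .018):',ray([(220+a/4.2,140+b/4.2) for a,b in[(599,177),(722,176),(722,357),(599,357)]],.018)[:,:2].round(4).tolist())
print('socket',ray([(220+265/4.2,140+294.5/4.2)],.056).round(4))
print('block corners',ray([(220+a/4.2,140+b/4.2) for a,b in[(231,246),(305,250),(296,343),(222,338)]],.056)[:,:2].round(4).tolist())
w=W[170:200,355:400].reshape(-1,3);t=w[(w[:,2]>.036)&(w[:,0]>.55)];print('tab',t.min(0),t.max(0),t.mean(0),len(t))
for n,(u0,v0,u1,v1) in dict(vase1=(350,100,390,150),vase2=(435,130,480,175),glue=(435,222,462,245),box=(425,178,452,210),driver=(305,105,330,162),spool=(230,112,275,155)).items():
    w=W[v0:v1,u0:u1].reshape(-1,3); w=w[w[:,2]>.012]; print(n,np.percentile(w,2,axis=0).round(3),np.percentile(w,98,axis=0).round(3))
# dark cross in block
g=im.sum(2)[195:228,265:302]; 
w=W[195:228,265:302]; 
s=cv2.resize(d['image'][195:228,265:302],None,fx=8,fy=8,interpolation=cv2.INTER_CUBIC).astype(int).sum(2)
n,l,st,c=cv2.connectedComponentsWithStats((s<200).astype(np.uint8))
for i in range(1,n):
    if st[i,4]>300: print(st[i],c[i]/8+[265,195],ray(c[i]/8+[265-.4375,195-.4375],.056).round(4))
E
```

```text
crop px tray corners (wall tops .018): [[0.586, -0.1596], [0.5841, -0.2594], [0.4372, -0.2541], [0.4397, -0.155]]
socket [[0.4953 0.1106 0.056 ]]
block corners [[0.5344, 0.1368], [0.5297, 0.0782], [0.4563, 0.0868], [0.4617, 0.1453]]
tab [ 0.57770337 -0.22860582  0.04150709] [ 0.58552825 -0.19124136  0.05195576] [ 0.58158986 -0.20974395  0.04697688] 36
vase1 [ 0.727 -0.204  0.043] [ 0.782 -0.143  0.171]
vase2 [ 0.636 -0.478  0.043] [ 0.697 -0.422  0.171]
glue [ 0.387 -0.436  0.016] [ 0.423 -0.408  0.114]
box [ 0.503 -0.448  0.014] [ 0.575 -0.386  0.035]
driver [ 0.688 -0.023  0.013] [0.823 0.002 0.031]
spool [0.713 0.165 0.04 ] [0.81  0.264 0.051]
[    0     0   296   264 43328] [286.73747634 213.13102382] [[0.4864 0.1001 0.056 ]]
[  99   78   57   84 1932] [281.4691382  209.69047619] [[0.4983 0.1174 0.056 ]]
[161 111  25  22 452] [286.60094027 210.20492257] [[0.4962 0.1003 0.056 ]]
```

```bash
cat >> h.py <<'E'
def plan(p1,R1,n,p0=None,R0=None,ease=False,show=True):
    o=observe(); p0=o['tcp_pos'] if p0 is None else np.array(p0); R0=R.from_rotvec(o['eef_rot']) if R0 is None else R0
    p=np.array(p0,float); Q=R0; rv=(R0.inv()*R1).as_rotvec(); out=[]
    for i in range(1,n+1):
        s=i/n; s=s*s*(3-2*s) if ease else s
        tp=p0+(np.array(p1)-p0)*s; tq=R0*R.from_rotvec(rv*s)
        a=np.r_[Q.inv().apply(tp-p)/.05,(Q.inv()*tq).as_rotvec()/np.radians(6)].round(2)
        p=p+Q.apply(a[:3]*.05); Q=Q*R.from_rotvec(a[3:]*np.radians(6)); out.append(' '.join('%g'%(x+0) for x in a))
    if show:
        for k in range(0,n,8): print('; '.join(out[k:k+8]))
    return p,Q
def down(yaw,tilt=0):
    "tool down with tool y at world yaw (deg); tilt: mouth-down tilt about the horizontal axis across the jaws' line"
    c,s=np.cos(np.radians(yaw)),np.sin(np.radians(yaw)); y=np.array([c,s,0]);z=np.array([0,0,-1.]);x=np.cross(y,z)
    B=R.from_matrix(np.c_[x,y,z]); return R.from_rotvec(-np.radians(tilt)*np.array([-s,c,0]))*B
E
python3 - <<'E'
from h import *
p,Q=plan([.5805,-.2095,.13],down(-2),24); print(p,Q.as_rotvec())
plan([.5805,-.2095,.040],down(-2),8,p0=[.5805,-.2095,.13],R0=down(-2))
E
```

```text
-0.51 -0.43 0.11 0 0 0.48; -0.54 -0.4 0.11 0 0 0.48; -0.55 -0.38 0.11 0 0 0.48; -0.57 -0.35 0.12 0 0 0.48; -0.59 -0.31 0.11 0 0 0.48; -0.61 -0.29 0.11 0 0 0.47; -0.62 -0.26 0.11 0 0 0.48; -0.63 -0.23 0.11 0 0 0.48
-0.64 -0.19 0.11 0 0 0.48; -0.65 -0.17 0.11 0 0 0.48; -0.65 -0.13 0.12 0 0 0.48; -0.66 -0.09 0.11 0 0 0.48; -0.67 -0.06 0.11 -0.01 0 0.48; -0.67 -0.03 0.11 0 0 0.48; -0.67 0 0.11 0 0 0.48; -0.67 0.04 0.11 0 0 0.47
-0.66 0.07 0.11 0 0 0.48; -0.67 0.1 0.11 0 0 0.48; -0.65 0.14 0.12 0 0 0.48; -0.65 0.17 0.11 0 0 0.48; -0.64 0.2 0.11 0 0 0.48; -0.62 0.23 0.11 0 0 0.48; -0.62 0.27 0.11 0 0 0.48; -0.6 0.29 0.11 0 0 0.48
[ 0.58027486 -0.20952182  0.13014548] [ 2.25994842e+00  2.18160724e+00 -3.14413890e-04]
0 0 0.22 0 0 0; 0 0 0.23 0 0 0; 0 0 0.22 0 0 0; 0 0 0.23 0 0 0; 0 0 0.22 0 0 0; 0 0 0.23 0 0 0; 0 0 0.22 0 0 0; 0 0 0.23 0 0 0
```

Request:
{"fn": "send_rows", "kwargs": {
  "motion": "-0.51 -0.43 0.11 0 0 0.48; -0.54 -0.4 0.11 0 0 0.48; -0.55 -0.38 0.11 0 0 0.48; -0.57 -0.35 0.12 0 0 0.48; -0.59 -0.31 0.11 0 0 0.48; -0.61 -0.29 0.11 0 0 0.47; -0.62 -0.26 0.11 0 0 0.48; -0.63 -0.23 0.11 0 0 0.48",
  "jaw": 0.4
}}

```text
clock: 0.9
tcp_pos: [0.3373, 0.2662, 0.2189]
eef_rot: [-1.23, -2.89, 0.0]
wrist_force: [0.5, 0.6, 0.2]
opening: 0.398
grip_force: 0.0
```

Request:
{"fn": "send_rows", "kwargs": {
  "motion": "-0.64 -0.19 0.11 0 0 0.48; -0.65 -0.17 0.11 0 0 0.48; -0.65 -0.13 0.12 0 0 0.48; -0.66 -0.09 0.11 0 0 0.48; -0.67 -0.06 0.11 0 0 0.48; -0.67 -0.03 0.11 0 0 0.48; -0.67 0 0.11 0 0 0.48; -0.67 0.04 0.11 0 0 0.47"
}}

```text
clock: 1.7
tcp_pos: [0.4593, 0.0279, 0.1744]
eef_rot: [-1.782, -2.587, 0.0]
wrist_force: [0.6, -0.4, 0.5]
opening: 0.4
grip_force: 0.0
```

Request:
{"fn": "send_rows", "kwargs": {
  "motion": "-0.66 0.07 0.11 0 0 0.48; -0.67 0.1 0.11 0 0 0.48; -0.65 0.14 0.12 0 0 0.48; -0.65 0.17 0.11 0 0 0.48; -0.64 0.2 0.11 0 0 0.48; -0.62 0.23 0.11 0 0 0.48; -0.62 0.27 0.11 0 0 0.48; -0.6 0.29 0.11 0 0 0.48"
}}

```text
clock: 2.5
tcp_pos: [0.5808, -0.2105, 0.1296]
eef_rot: [-2.262, -2.179, 0.0]
wrist_force: [0.5, 0.4, -0.2]
opening: 0.402
grip_force: 0.0
```

Request:
{"fn": "send_rows", "kwargs": {
  "motion": "0 0 0.22 0 0 0; 0 0 0.23 0 0 0; 0 0 0.22 0 0 0; 0 0 0.23 0 0 0; 0 0 0.22 0 0 0; 0 0 0.23 0 0 0; 0 0 0.22 0 0 0; 0 0 0.23 0 0 0"
}}

```text
clock: 3.3
tcp_pos: [0.5804, -0.2092, 0.0394]
eef_rot: [2.26, 2.182, 0.0]
wrist_force: [0.5, -0.2, -0.1]
opening: 0.4
grip_force: 0.0
```

Request:
{"fn": "send_rows", "kwargs": {
  "motion": "0 0 0 0 0 0; 0 0 0 0 0 0; 0 0 0 0 0 0; 0 0 0 0 0 0; 0 0 0 0 0 0; 0 0 0 0 0 0; 0 0 0 0 0 0; 0 0 0 0 0 0",
  "jaw": 0,
  "squeeze": 45
}}

```text
clock: 4.1
tcp_pos: [0.5808, -0.2095, 0.0408]
eef_rot: [2.259, 2.181, 0.001]
wrist_force: [2.0, -0.8, 4.6]
opening: 0.11
grip_force: 45.0
```

```bash
python3 - <<'E'
from h import *
print(observe()['tcp_pos'],observe()['opening']*88, observe()['joint_positions'].round(2))
R0=down(-2); 
print('lift');p,Q=plan(observe()['tcp_pos']+[0,0,.12],R0,8,R0=R0,ease=True)
# carry: tab target so that flat tray mouth is over bowl
import math
yaw=-2; ax=np.array([math.cos(math.radians(yaw)),math.sin(math.radians(yaw)),0])
m=np.array([.538,.221,.100])  # mouth
def tcp(t,zt=None):  # mouth at m, tilt t deg; tcp relative to underside frame: 145 from mouth, .036 above floor top
    T=R.from_rotvec(-np.radians(t)*np.array([-ax[1],ax[0],0])); return m+T.apply(ax*.145+np.array([0,0,.036]))
T0=tcp(0); print('flat tcp',T0,'tilt40',tcp(40))
s=np.array([T0[0],T0[1],p[2]])
print('carry');p,Q=plan(s,R0,32,p0=p,R0=R0,ease=True)
print('tilt')
for t in range(3,43,3):
    tt=tcp(t)+0; p,Q=plan(tt,down(-2,t),1,p0=p,R0=Q)
print(p)
E
```

```text
[ 0.5807988  -0.20945304  0.04077373] 9.716408758791204 [-0.54  0.72  1.38  0.    1.04 -0.5 ]
lift
0 0 -0.1 0 0 0; 0 0 -0.28 0 0 0; 0 0 -0.38 0 0 0; 0 0 -0.44 0 0 0; 0 0 -0.44 0 0 0; 0 0 -0.38 0 0 0; 0 0 -0.28 0 0 0; 0 0 -0.1 0 0 0
flat tcp [0.68291167 0.21593957 0.136     ] tilt40 [0.62588252 0.21793107 0.2207818 ]
carry
0.02 0.01 0 0 0 0; 0.08 0.01 0 0 0 0; 0.11 0.02 0 0 0 0; 0.16 0.03 0 0 0 0; 0.19 0.04 0 0 0 0; 0.23 0.05 0 0 0 0; 0.26 0.05 0 0 0 0; 0.29 0.06 0 0 0 0
0.31 0.07 0 0 0 0; 0.34 0.06 0 0 0 0; 0.35 0.08 0 0 0 0; 0.37 0.07 0 0 0 0; 0.39 0.08 0 0 0 0; 0.39 0.08 0 0 0 0; 0.4 0.08 0 0 0 0; 0.4 0.08 0 0 0 0
0.4 0.08 0 0 0 0; 0.4 0.08 0 0 0 0; 0.39 0.08 0 0 0 0; 0.38 0.08 0 0 0 0; 0.37 0.08 0 0 0 0; 0.36 0.07 0 0 0 0; 0.33 0.07 0 0 0 0; 0.31 0.06 0 0 0 0
0.29 0.06 0 0 0 0; 0.26 0.05 0 0 0 0; 0.23 0.05 0 0 0 0; 0.2 0.04 0 0 0 0; 0.15 0.03 0 0 0 0; 0.12 0.02 0 0 0 0; 0.07 0.02 0 0 0 0; 0.02 0 0 0 0 0
tilt
0 -0.04 0.34 -0.5 0 0
0 -0.04 -0.15 -0.5 0 0
0 -0.04 -0.15 -0.5 0 0
0 -0.04 -0.15 -0.5 0 0
0 -0.04 -0.15 -0.5 0 0
0 -0.05 -0.15 -0.5 0 0
0 -0.04 -0.15 -0.5 0 0
0 -0.04 -0.15 -0.5 0 0
0 -0.04 -0.15 -0.5 0 0
0 -0.04 -0.15 -0.5 0 0
0 -0.04 -0.15 -0.5 0 0
0 -0.05 -0.15 -0.5 0 0
0 -0.04 -0.16 -0.5 0 0
0 -0.04 -0.15 -0.5 0 0
[0.62145731 0.21788832 0.22392395]
```

Request:
{"fn": "send_rows", "kwargs": {
  "motion": "0 0 -0.1 0 0 0; 0 0 -0.28 0 0 0; 0 0 -0.38 0 0 0; 0 0 -0.44 0 0 0; 0 0 -0.44 0 0 0; 0 0 -0.38 0 0 0; 0 0 -0.28 0 0 0; 0 0 -0.1 0 0 0"
}}

```text
clock: 4.9
tcp_pos: [0.5805, -0.2093, 0.1622]
eef_rot: [2.259, 2.181, 0.001]
wrist_force: [-0.3, -0.1, -3.6]
opening: 0.111
grip_force: 45.0
```

Request:
{"fn": "send_rows", "kwargs": {
  "motion": "0.02 0.01 0 0 0 0; 0.08 0.01 0 0 0 0; 0.11 0.02 0 0 0 0; 0.16 0.03 0 0 0 0; 0.19 0.04 0 0 0 0; 0.23 0.05 0 0 0 0; 0.26 0.05 0 0 0 0; 0.29 0.06 0 0 0 0"
}}

```text
clock: 5.7
tcp_pos: [0.5965, -0.1415, 0.1602]
eef_rot: [-2.26, -2.182, -0.0]
wrist_force: [-0.8, 0.5, -3.6]
opening: 0.113
grip_force: 45.0
```

Request:
{"fn": "send_rows", "kwargs": {
  "motion": "0.31 0.07 0 0 0 0; 0.34 0.06 0 0 0 0; 0.35 0.08 0 0 0 0; 0.37 0.07 0 0 0 0; 0.39 0.08 0 0 0 0; 0.39 0.08 0 0 0 0; 0.4 0.08 0 0 0 0; 0.4 0.08 0 0 0 0"
}}

```text
clock: 6.5
tcp_pos: [0.6317, 0.0054, 0.1603]
eef_rot: [2.26, 2.182, -0.0]
wrist_force: [-0.2, -0.3, -3.1]
opening: 0.108
grip_force: 45.0
```

Request:
{"fn": "send_rows", "kwargs": {
  "motion": "0.4 0.08 0 0 0 0; 0.4 0.08 0 0 0 0; 0.39 0.08 0 0 0 0; 0.38 0.08 0 0 0 0; 0.37 0.08 0 0 0 0; 0.36 0.07 0 0 0 0; 0.33 0.07 0 0 0 0; 0.31 0.06 0 0 0 0"
}}

```text
clock: 7.3
tcp_pos: [0.6669, 0.1508, 0.1602]
eef_rot: [2.26, 2.182, -0.0]
wrist_force: [-0.4, 0.3, -2.7]
opening: 0.109
grip_force: 45.0
```

Request:
{"fn": "send_rows", "kwargs": {
  "motion": "0.29 0.06 0 0 0 0; 0.26 0.05 0 0 0 0; 0.23 0.05 0 0 0 0; 0.2 0.04 0 0 0 0; 0.15 0.03 0 0 0 0; 0.12 0.02 0 0 0 0; 0.07 0.02 0 0 0 0; 0.02 0 0 0 0 0"
}}

```text
clock: 8.1
tcp_pos: [0.6826, 0.2161, 0.1602]
eef_rot: [2.26, 2.182, -0.0]
wrist_force: [0.0, -0.2, -3.5]
opening: 0.11
grip_force: 45.0
```

```bash
python3 - <<'E'
from h import *
d=cam('top'); W=world(d)
a=d['image'][120:260,190:390]; b=cam('scene')['image'][120:260,290:490]
cv2.imwrite('pics/carry.png',cv2.resize(np.hstack([a,b]),None,fx=2,fy=2,interpolation=cv2.INTER_CUBIC)[:,:,::-1])
print(observe()['tcp_pos'],observe()['opening']*88,observe()['joint_positions'].round(2))
E
```

```text
[0.6824658  0.21575261 0.16029114] 9.418810705367301 [ 0.14  0.75  0.92 -0.    1.47  0.18]
```

View pics/carry.png

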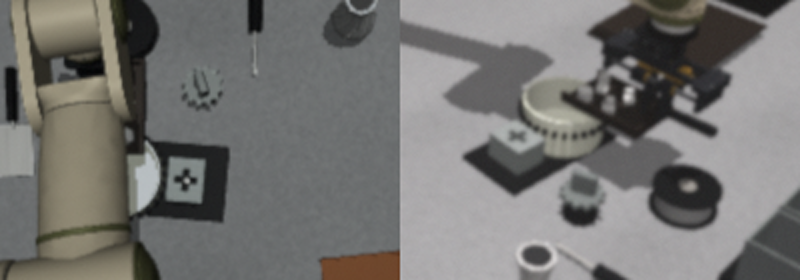

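The right half (scene view) shows the tray level at (635,100) with all four prints on it and its mouth over the bowl rim at (575,100). The arm hides the bowl in the top view. Tilting now.

Request:
{"fn": "send_rows", "kwargs": {
  "motion": "0 -0.04 -0.06 -0.42 0 0; 0 -0.04 -0.06 -0.42 0 0; 0 -0.04 -0.06 -0.42 0 0; 0 -0.04 -0.06 -0.42 0 0; 0 -0.04 -0.06 -0.42 0 0; 0 -0.04 -0.06 -0.42 0 0; 0 -0.04 -0.06 -0.42 0 0; 0 -0.04 -0.06 -0.42 0 0"
}}

```text
clock: 9.0
tcp_pos: [0.6628, 0.2161, 0.1817]
eef_rot: [2.063, 1.99, 0.355]
wrist_force: [0.3, 0.1, -3.3]
opening: 0.109
grip_force: 45.0
```

Request:
{"fn": "send_rows", "kwargs": {
  "motion": "0 -0.04 -0.15 -0.5 0 0; 0 -0.04 -0.15 -0.5 0 0; 0 -0.04 -0.15 -0.5 0 0; 0 -0.04 -0.15 -0.5 0 0; 0 -0.04 -0.15 -0.5 0 0; 0 -0.04 -0.15 -0.5 0 0; 0 -0.04 -0.15 -0.5 0 0; 0 -0.04 -0.15 -0.5 0 0"
}}

```text
clock: 9.8
tcp_pos: [0.6186, 0.2177, 0.2251]
eef_rot: [1.796, 1.732, 0.705]
wrist_force: [-0.3, -0.7, -2.6]
opening: 0.108
grip_force: 45.0
```

```bash
python3 - <<'E'
from h import *
o=observe(); q=R.from_rotvec(o['eef_rot']); print(o['tcp_pos'],q.as_matrix().round(3).tolist())
print('mouth',o['tcp_pos']+q.apply([0,-.145,.036]),o['wrist_force'])
b=cam('scene')['image'][120:260,290:490]
cv2.imwrite('pics/tilt.png',cv2.resize(b,None,fx=4,fy=4,interpolation=cv2.INTER_CUBIC)[:,:,::-1])
E
```

```text
[0.61857843 0.21770323 0.22505499] [[0.036, 0.716, 0.698], [0.999, -0.026, -0.025], [0.0, 0.698, -0.716]]
mouth [0.53991498 0.22054561 0.09807081] [-0.33746125 -0.66468126 -2.55580135]
```

View pics/tilt.png

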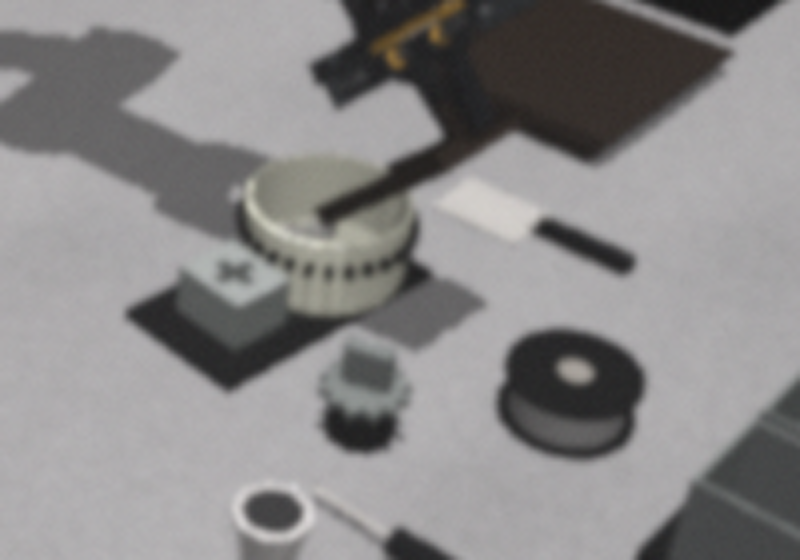

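The bowl holds the tilted tray mouth at (320,215), and the wrist weight fell by about 0.7 N, which matches all four prints leaving. There is a bright speck at the left rim (238,190), which I'll check once the arm has cleared.

```bash
python3 - <<'E'
from h import *
p,Q=plan([.683,.216,.18],down(-2),16,ease=True)
p,Q=plan([.5805,-.2095,.15],down(-2),24,p0=p,R0=Q,ease=True); print(p)
E
```

```text
0 0 0.02 0.08 0 0; 0 0.01 0.05 0.24 0 0; 0 0.02 0.07 0.36 0 0; 0 0.03 0.1 0.47 0 0; 0 0.04 0.12 0.56 0 0; 0 0.05 0.12 0.63 0 0; 0 0.06 0.13 0.66 0 0; 0 0.07 0.13 0.69 0 0
0 0.08 0.12 0.69 0 0; 0 0.09 0.12 0.67 0 0; 0.01 0.09 0.1 0.62 0 0; 0 0.09 0.08 0.56 0 0; 0 0.07 0.07 0.47 0 0; 0 0.07 0.05 0.37 0 0; 0 0.04 0.03 0.23 0 0; 0 0.01 0.01 0.09 0 0
-0.04 -0.01 0 0 0 0; -0.13 -0.02 0.01 0 0 0; -0.2 -0.05 0.02 0 0 0; -0.27 -0.05 0.01 0 0 0; -0.32 -0.07 0.03 0 0 0; -0.38 -0.07 0.02 0 0 0; -0.42 -0.09 0.03 0 0 0; -0.46 -0.09 0.04 0 0 0
-0.49 -0.1 0.03 0 0 0; -0.52 -0.11 0.04 0 0 0; -0.52 -0.1 0.03 0 0 0; -0.54 -0.11 0.04 0 0 0; -0.53 -0.11 0.04 0 0 0; -0.53 -0.11 0.03 0 0 0; -0.52 -0.1 0.04 0 0 0; -0.49 -0.1 0.03 0 0 0
-0.46 -0.1 0.04 0 0 0; -0.42 -0.08 0.03 0 0 0; -0.38 -0.08 0.02 0 0 0; -0.32 -0.07 0.03 0 0 0; -0.27 -0.05 0.01 0 0 0; -0.2 -0.04 0.02 0 0 0; -0.13 -0.03 0.01 0 0 0; -0.04 -0.01 0 0 0 0
[ 0.58036359 -0.20950601  0.15001833]
```

Request:
{"fn": "send_rows", "kwargs": {
  "motion": "0 0 0 0 0 0; 0 0 0 0 0 0; 0 0 0 0 0 0; 0 0 0 0 0 0; 0 0 0 0 0 0; 0 0 0 0 0 0; 0 0 0 0 0 0; 0 0 0 0 0 0"
}}

```text
clock: 10.65
tcp_pos: [0.6191, 0.2181, 0.2245]
eef_rot: [1.796, 1.734, 0.703]
wrist_force: [0.9, 1.1, -3.2]
opening: 0.11
grip_force: 45.0
```

Request:
{"fn": "send_rows", "kwargs": {
  "motion": "0 0 0.02 0.08 0 0; 0 0.01 0.05 0.24 0 0; 0 0.02 0.07 0.36 0 0; 0 0.03 0.1 0.47 0 0; 0 0.04 0.12 0.56 0 0; 0 0.05 0.12 0.63 0 0; 0 0.06 0.13 0.66 0 0; 0 0.07 0.13 0.69 0 0"
}}

```text
clock: 11.45
tcp_pos: [0.652, 0.2172, 0.2021]
eef_rot: [2.045, 1.975, 0.382]
wrist_force: [-0.0, -0.9, -2.6]
opening: 0.111
grip_force: 45.0
```

Request:
{"fn": "send_rows", "kwargs": {
  "motion": "0 0.08 0.12 0.69 0 0; 0 0.09 0.12 0.67 0 0; 0.01 0.09 0.1 0.62 0 0; 0 0.09 0.08 0.56 0 0; 0 0.07 0.07 0.47 0 0; 0 0.07 0.05 0.37 0 0; 0 0.04 0.03 0.23 0 0; 0 0.01 0.01 0.09 0 0"
}}

```text
clock: 12.25
tcp_pos: [0.6852, 0.2162, 0.1789]
eef_rot: [-2.258, -2.18, 0.004]
wrist_force: [-0.4, 0.3, -2.1]
opening: 0.108
grip_force: 45.0
```

```bash
python3 - <<'E'
from h import *
b=cam('scene')['image'][120:220,340:490]
cv2.imwrite('pics/untilt.png',cv2.resize(b,None,fx=5,fy=5,interpolation=cv2.INTER_CUBIC)[:,:,::-1])
E
```

```text
(no output)
```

View pics/untilt.png

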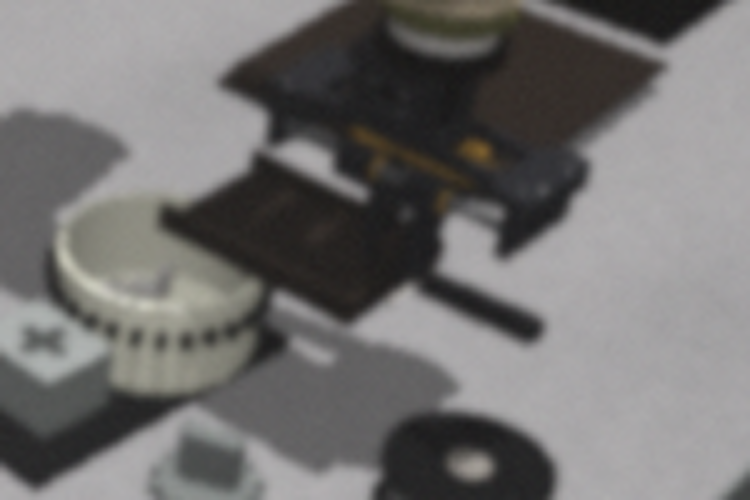

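The tray is now empty at (300,240), and prints are visible in the bowl at (145,280). Returning the tray.

Request:
{"fn": "send_rows", "kwargs": {
  "motion": "-0.04 -0.01 0 0 0 0; -0.13 -0.02 0.01 0 0 0; -0.2 -0.05 0.02 0 0 0; -0.27 -0.05 0.01 0 0 0; -0.32 -0.07 0.03 0 0 0; -0.38 -0.07 0.02 0 0 0; -0.42 -0.09 0.03 0 0 0; -0.46 -0.09 0.04 0 0 0"
}}

```text
clock: 13.1
tcp_pos: [0.6576, 0.1045, 0.1718]
eef_rot: [-2.259, -2.18, 0.003]
wrist_force: [0.4, -0.1, -2.0]
opening: 0.109
grip_force: 45.0
```

Request:
{"fn": "send_rows", "kwargs": {
  "motion": "-0.49 -0.1 0.03 0 0 0; -0.52 -0.11 0.04 0 0 0; -0.52 -0.1 0.03 0 0 0; -0.54 -0.11 0.04 0 0 0; -0.53 -0.11 0.04 0 0 0; -0.53 -0.11 0.03 0 0 0; -0.52 -0.1 0.04 0 0 0; -0.49 -0.1 0.03 0 0 0"
}}

```text
clock: 13.9
tcp_pos: [0.6079, -0.1012, 0.1579]
eef_rot: [-2.26, -2.18, 0.003]
wrist_force: [0.8, 0.3, -3.3]
opening: 0.109
grip_force: 45.0
```

Request:
{"fn": "send_rows", "kwargs": {
  "motion": "-0.46 -0.1 0.04 0 0 0; -0.42 -0.08 0.03 0 0 0; -0.38 -0.08 0.02 0 0 0; -0.32 -0.07 0.03 0 0 0; -0.27 -0.05 0.01 0 0 0; -0.2 -0.04 0.02 0 0 0; -0.13 -0.03 0.01 0 0 0; -0.04 -0.01 0 0 0 0"
}}

```text
clock: 14.7
tcp_pos: [0.5819, -0.2097, 0.1497]
eef_rot: [-2.259, -2.18, 0.003]
wrist_force: [-0.3, -0.1, -2.4]
opening: 0.109
grip_force: 45.0
```

Request:
{"fn": "send_rows", "kwargs": {
  "motion": "0 0 0.35 0 0 0; 0 0 0.35 0 0 0; 0 0 0.35 0 0 0; 0 0 0.35 0 0 0; 0 0 0.3 0 0 0; 0 0 0.25 0 0 0; 0 0 0.1 0 0 0; 0 0 0.05 0 0 0"
}}

```text
clock: 15.5
tcp_pos: [0.5818, -0.2091, 0.0445]
eef_rot: [-2.258, -2.181, 0.003]
wrist_force: [-0.9, -0.3, -2.6]
opening: 0.113
grip_force: 45.0
```

```bash
python3 - <<'E'
from h import *
import pickle
o=observe(); print(o['tcp_pos'],o['wrist_force'],R.from_rotvec(o['eef_rot']).as_matrix().round(4).tolist())
d=cam('top'); W=world(d); pickle.dump(d,open('top2.pkl','wb'))
w=W[185:232,225:274].reshape(-1,3); c=w-[.508,.221,0]; s=w[(np.hypot(c[:,0],c[:,1])<.06)]
print('bowl n>25mm',(s[:,2]>.022).sum(),s[:,2].max(),np.median(s[:,2]))
b=cv2.resize(d['image'][180:240,218:278],None,fx=8,fy=8,interpolation=cv2.INTER_CUBIC); cv2.imwrite('pics/bowl.png',b[:,:,::-1])
E
```

```text
[ 0.58181166 -0.20910126  0.04452929] [-0.87542304 -0.34807653 -2.56304228] [[0.0349, 0.9994, -0.0033], [0.9994, -0.0349, 0.0002], [0.0001, -0.0033, -1.0]]
bowl n>25mm 151 0.0473383348608299 0.01652257182187977
```

View pics/bowl.png

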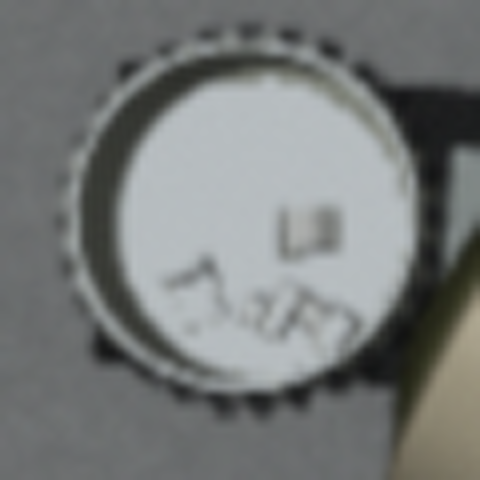

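The bowl shows prints at (310,235), (195,290), (260,310) and (320,320), so all four are in. Lowering the last few millimetres and releasing.

Request:
{"fn": "send_rows", "kwargs": {
  "motion": "0 0 0.02 0 0 0; 0 0 0.02 0 0 0; 0 0 0.02 0 0 0; 0 0 0.02 0 0 0; 0 0 0 0 0 0; 0 0 0 0 0 0; 0 0 0 0 0 0; 0 0 0 0 0 0"
}}

```text
clock: 16.35
tcp_pos: [0.5817, -0.2093, 0.0408]
eef_rot: [-2.259, -2.18, 0.003]
wrist_force: [-0.1, 0.1, -1.3]
opening: 0.112
grip_force: 45.0
```

Request:
{"fn": "send_rows", "kwargs": {
  "motion": "0 0 0 0 0 0; 0 0 0 0 0 0; 0 0 0 0 0 0; 0 0 0 0 0 0; 0 0 0 0 0 0; 0 0 0 0 0 0; 0 0 -0.1 0 0 0; 0 0 -0.2 0 0 0",
  "jaw": 0.4
}}

```text
clock: 17.15
tcp_pos: [0.5815, -0.2092, 0.0557]
eef_rot: [-2.258, -2.179, 0.004]
wrist_force: [0.5, 0.2, -0.6]
opening: 0.401
grip_force: 0.0
```

```bash
python3 - <<'E'
from h import *
o=observe(); print(o['tcp_pos'],o['opening'],o['joint_positions'].round(2))
# gear: wing along yaw 16.9; jaws close across -> tool y yaw 106.9 or -73.1
Q0=R.from_rotvec(o['eef_rot'])
for y in(106.9,-73.1): print(y,np.degrees((Q0.inv()*down(y)).as_rotvec()).round(1))
p,Q=plan(o['tcp_pos']+[0,0,.12],down(-2),8)
p,Q=plan([.6548,.0808,.15],down(-73.1),16,p0=p,R0=Q); print(p)
E
```

```text
[ 0.58145536 -0.209189    0.055749  ] 0.4009714038315598 [-0.54  0.71  1.36 -0.    1.08 -0.5 ]
106.9 [-1.000e-01 -3.000e-01 -1.089e+02]
-73.1 [-0.2  0.1 71.1]
0 0 -0.3 -0.01 0 0; 0 0 -0.3 0 0 0; 0 0 -0.3 -0.01 0 0; 0 0 -0.3 0 0 0; 0 0 -0.3 -0.01 0 0; 0 0 -0.3 0 0 0; 0 -0.01 -0.3 -0.01 -0.01 0; 0 0 -0.3 0 0 0
0.37 0.08 0.03 0 0 0.74; 0.37 0.05 0.03 0 0 0.74; 0.37 0.02 0.04 0 0 0.74; 0.37 -0.01 0.03 0 0 0.74; 0.38 -0.03 0.03 0 0 0.74; 0.36 -0.07 0.03 0 0 0.74; 0.37 -0.09 0.03 0 0 0.74; 0.35 -0.12 0.04 0 0 0.74
0.34 -0.15 0.03 0 0 0.74; 0.34 -0.17 0.03 0 0 0.74; 0.31 -0.2 0.03 0 0 0.74; 0.3 -0.23 0.03 0 0 0.74; 0.28 -0.24 0.04 0 0 0.75; 0.27 -0.27 0.03 0 0 0.74; 0.24 -0.28 0.03 0 0 0.74; 0.21 -0.31 0.03 0 0 0.74
[0.65460036 0.08077664 0.15011493]
```

Request:
{"fn": "send_rows", "kwargs": {
  "motion": "0 0 -0.3 0 0 0; 0 0 -0.3 0 0 0; 0 0 -0.3 0 0 0; 0 0 -0.3 0 0 0; 0 0 -0.3 0 0 0; 0 0 -0.3 0 0 0; 0 0 -0.3 0 0 0; 0 0 -0.3 0 0 0"
}}

```text
clock: 17.95
tcp_pos: [0.582, -0.2093, 0.1774]
eef_rot: [-2.259, -2.181, 0.003]
wrist_force: [-0.3, 1.2, -0.1]
opening: 0.4
grip_force: 0.0
```

Request:
{"fn": "send_rows", "kwargs": {
  "motion": "0.37 0.08 0.03 0 0 0.74; 0.37 0.05 0.03 0 0 0.74; 0.37 0.02 0.04 0 0 0.74; 0.37 -0.01 0.03 0 0 0.74; 0.38 -0.03 0.03 0 0 0.74; 0.36 -0.07 0.03 0 0 0.74; 0.37 -0.09 0.03 0 0 0.74; 0.35 -0.12 0.04 0 0 0.74"
}}

```text
clock: 18.75
tcp_pos: [0.619, -0.0635, 0.1636]
eef_rot: [-2.82, -1.384, 0.003]
wrist_force: [1.1, -0.1, -0.9]
opening: 0.399
grip_force: 0.0
```

Request:
{"fn": "send_rows", "kwargs": {
  "motion": "0.34 -0.15 0.03 0 0 0.74; 0.34 -0.17 0.03 0 0 0.74; 0.31 -0.2 0.03 0 0 0.74; 0.3 -0.23 0.03 0 0 0.74; 0.28 -0.24 0.04 0 0 0.75; 0.27 -0.27 0.03 0 0 0.74; 0.24 -0.28 0.03 0 0 0.74; 0.21 -0.31 0.03 0 0 0.74"
}}

```text
clock: 19.55
tcp_pos: [0.6556, 0.0815, 0.151]
eef_rot: [-3.108, -0.456, 0.003]
wrist_force: [-0.3, -0.5, -0.0]
opening: 0.401
grip_force: 0.0
```

```bash
python3 - <<'E'
from h import *
import pickle
p,Q=plan([.6548,.0808,.079],down(-73.1),8)
d=cam('scene'); W=world(d); w=W.reshape(-1,3)
# gear disc top & wing in scene view, tray check
m=(np.hypot(w[:,0]-.655,w[:,1]-.081)<.06)
s=w[m&(w[:,2]>.08)&(w[:,2]<.092)]; print('wing',len(s),s.mean(0)); r=cv2.minAreaRect((s[:,:2]*1000).astype(np.float32));print(r)
s=w[m&(w[:,2]>.043)&(w[:,2]<.053)]; print('disc',cv2.minEnclosingCircle((s[:,:2]*1000).astype(np.float32)))
s=w[(w[:,2]>.014)&(w[:,2]<.06)&(abs(w[:,0]-.51)<.1)&(abs(w[:,1]+.21)<.08)]; print('tray',cv2.minAreaRect((s[:,:2]*1000).astype(np.float32)))
E
```

```text
0 0 0.18 0 0 0; 0 0 0.18 0 0.01 -0.01; -0.01 0 0.18 0 0 0; 0 0 0.18 0 0 -0.01; 0 0.01 0.18 0 0 0; 0 0 0.18 0 0.01 -0.01; 0 0 0.18 -0.01 0 0; -0.01 0 0.18 0 0 0
wing 48 [0.65854091 0.07576952 0.08390257]
((657.2890014648438, 78.82682800292969), (37.12591552734375, 19.60870361328125), 17.734647750854492)
disc ((656.8291625976562, 77.07708740234375), 38.17174530029297)
tray ((512.1246337890625, -211.80638122558594), (103.00858306884766, 153.555419921875), 88.5000991821289)
```

Request:
{"fn": "send_rows", "kwargs": {
  "motion": "0 0 0.18 0 0 0; 0 0 0.18 0 0 0; 0 0.01 0.18 0 0 0; 0 0.01 0.18 0 0 0; 0 0 0.18 0 0 0; 0 0 0.18 0 0 0; 0 0 0.18 0 0 0; 0 0 0.18 0 0 0"
}}

```text
clock: 20.4
tcp_pos: [0.6555, 0.0797, 0.0773]
eef_rot: [-3.107, -0.461, 0.005]
wrist_force: [0.4, 0.1, 0.5]
opening: 0.4
grip_force: 0.0
```

Request:
{"fn": "send_rows", "kwargs": {
  "motion": "0 0 0 0 0 0; 0 0 0 0 0 0; 0 0 0 0 0 0; 0 0 0 0 0 0; 0 0 0 0 0 0; 0 0 0 0 0 0; 0 0 0 0 0 0; 0 0 0 0 0 0",
  "jaw": 0,
  "squeeze": 40
}}

```text
clock: 21.2
tcp_pos: [0.6557, 0.0799, 0.0785]
eef_rot: [-3.107, -0.461, 0.003]
wrist_force: [0.0, 1.0, 3.8]
opening: 0.155
grip_force: 40.0
```

Request:
{"fn": "send_rows", "kwargs": {
  "motion": "0 0 -0.05 0 0 0; 0 0 -0.1 0 0 0; 0 0 -0.2 0 0 0; 0 0 -0.3 0 0 0; 0 0 -0.3 0 0 0; 0 0 -0.3 0 0 0; 0 0 -0.3 0 0 0; 0 0 -0.25 0 0 0"
}}

```text
clock: 22.0
tcp_pos: [0.6558, 0.0797, 0.1696]
eef_rot: [-3.107, -0.461, 0.003]
wrist_force: [-0.8, -0.2, -1.5]
opening: 0.152
grip_force: 40.0
```

```bash
python3 - <<'E'
from h import *
import pickle
o=observe(); q=R.from_rotvec(o['eef_rot']); print(o['tcp_pos'],o['opening']*88,q.as_matrix().round(4).tolist(),o['joint_positions'].round(2))
d=cam('scene'); pickle.dump(d,open('s3.pkl','wb')); W=world(d)
b=d['image'][130:250,300:460]; cv2.imwrite('pics/gear.png',cv2.resize(b,None,fx=5,fy=5,interpolation=cv2.INTER_CUBIC)[:,:,::-1])
w=W.reshape(-1,3); p=o['tcp_pos']; m=np.hypot(w[:,0]-p[0],w[:,1]-p[1])<.05
for a in np.arange(.03,.17,.008):
    s=w[m&(w[:,2]>=a)&(w[:,2]<a+.008)]
    if len(s)>4: print(round(a,3),len(s),s.mean(0).round(4),cv2.minEnclosingCircle((s[:,:2]*1000).astype(np.float32)))
E
```

```text
[0.65580402 0.07969882 0.16957982] 13.33585942025775 [[0.9569, 0.2903, -0.0022], [0.2903, -0.9569, -0.0], [-0.0021, -0.0006, -1.0]] [-0.06  0.65  1.1  -0.    1.39  1.22]
0.03 78 [0.6591 0.0773 0.0344] ((656.8465576171875, 78.15130615234375), 30.258039474487305)
0.038 59 [0.6572 0.0734 0.0398] ((657.7547607421875, 75.616455078125), 28.614133834838867)
0.102 12 [0.6635 0.0701 0.107 ] ((659.5177001953125, 71.57439422607422), 16.8460693359375)
0.11 14 [0.6619 0.0644 0.1125] ((658.890625, 72.08280944824219), 16.564722061157227)
0.126 28 [0.6618 0.0575 0.1315] ((654.969482421875, 75.63855743408203), 37.36065673828125)
0.134 165 [0.6646 0.0661 0.1381] ((657.1485595703125, 75.10075378417969), 37.49369430541992)
0.142 22 [0.6696 0.0725 0.1463] ((666.0210571289062, 78.02711486816406), 27.069690704345703)
0.15 21 [0.6665 0.0627 0.1539] ((664.73388671875, 68.19820404052734), 18.64669418334961)
0.158 9 [0.6712 0.0708 0.161 ] ((665.6141967773438, 70.612548828125), 19.802989959716797)
0.166 6 [0.676  0.0775 0.1703] ((675.74462890625, 79.45025634765625), 4.901594638824463)
```

View pics/gear.png

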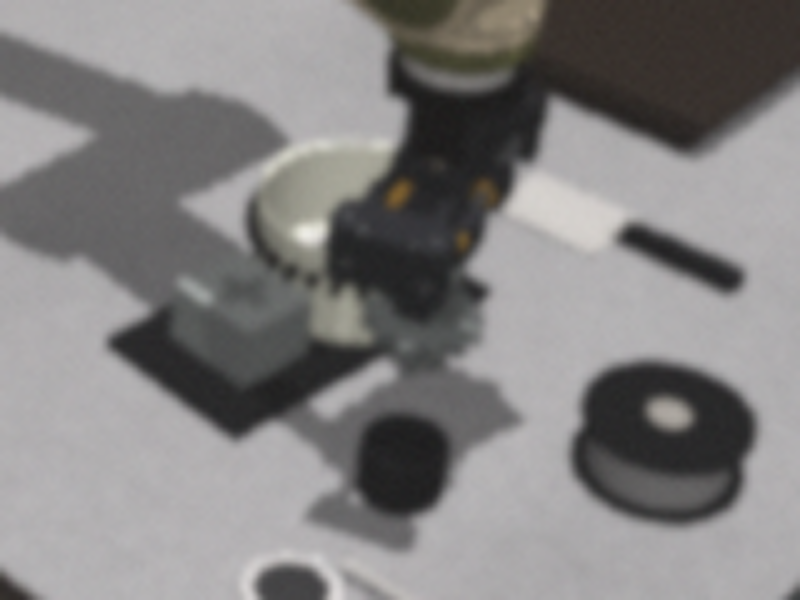

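The gear is held at (425,320), and the stand at (400,465) is empty. Next I refine the socket centre and angle from the block's top face in the stored top view.

```bash
python3 - <<'E'
from h import *
import pickle
for f,u0,v0,u1,v1 in(('top.pkl',270,194,298,228),('scene.pkl',328,172,366,212)):
    d=pickle.load(open(f,'rb')); c=-d['R'].T@d['t']
    def ray(p,z):
        p=np.array(p,float).reshape(-1,2); q=np.c_[(p-[d['K'][0,2],d['K'][1,2]])/d['K'][0,0],np.ones(len(p))]@d['R']
        return c+q*((z-c[2])/q[:,2])[:,None]
    k=8; g=cv2.cvtColor(cv2.resize(d['image'][v0:v1,u0:u1],None,fx=k,fy=k,interpolation=cv2.INTER_CUBIC),cv2.COLOR_RGB2GRAY)
    th=95 if f=='top.pkl' else 125
    W=world(d)[v0:v1,u0:u1]; print(np.percentile(g,[5,25,50,75,95]))
    m=(g>th).astype(np.uint8); cs,_=cv2.findContours(m,cv2.RETR_EXTERNAL,cv2.CHAIN_APPROX_NONE)
    for q in sorted(cs,key=cv2.contourArea)[-2:]:
        pts=ray((q.reshape(-1,2)+.5)/k-.5+[u0,v0],.056)[:,:2]; r=cv2.minAreaRect((pts*1000).astype(np.float32)); print(f,'block',np.round(r[0],2),np.round(r[1],2),round(r[2],2))
    i=np.zeros_like(m); H,Wd=m.shape; i[H//4:3*H//4,H*0+Wd//5:4*Wd//5]=1
    t=np.percentile(g[i>0],15)
    n,l,st,ce=cv2.connectedComponentsWithStats(((g<(np.median(g[i>0])*.6+t*.4))&(i>0)).astype(np.uint8))
    for j in range(1,n):
        if st[j,4]>400: print('  cross part',st[j], ray((ce[j]+.5)/k-.5+[u0,v0],.056)[0].round(4), cv2.minAreaRect((ray((np.argwhere(l==j)[:,::-1]+.5)/k-.5+[u0,v0],.056)[:,:2]*1000).astype(np.float32)))
E
```

```text
[ 30.  33.  44. 124. 138.]
top.pkl block [497.37 113.19] [60.14 72.29] 83.75
  cross part [ 165   68   14  136 1009] [0.486  0.0834 0.056 ] ((493.33441162109375, 84.29595184326172), (5.398731708526611, 56.10140609741211), 88.80684661865234)
  cross part [  53   80   98   96 4618] [0.4976 0.1135 0.056 ] ((497.245849609375, 113.19792175292969), (33.369102478027344, 33.63185119628906), 38.36147689819336)
[ 43.  76. 121. 169. 177.]
scene.pkl block [530.33  -7.1 ] [28.24 33.26] 42.51
scene.pkl block [477.74 127.6 ] [132.77 143.45] 42.51
  cross part [197  80  46  31 727] [0.4974 0.1487 0.056 ] ((497.9756164550781, 150.23043823242188), (13.954139709472656, 27.401182174682617), 83.37950897216797)
  cross part [144 118  43  22 698] [0.4965 0.1102 0.056 ] ((496.4331359863281, 110.42135620117188), (17.483665466308594, 13.593622207641602), 39.17625045776367)
  cross part [   60   136   183   104 11644] [0.5222 0.0637 0.056 ] ((519.4679565429688, 74.98097229003906), (74.45038604736328, 68.7682876586914), 41.71726989746094)
```

```bash
python3 - <<'E'
from h import *
p,Q=plan([.4979,.1128,.150],down(-96.25),16,ease=True); print(p)
E
```

```text
-0.03 -0.02 0 0 0 0.04; -0.09 -0.05 0.02 0 0 0.13; -0.14 -0.07 0.02 0 0 0.19; -0.19 -0.09 0.03 0 0 0.24; -0.22 -0.11 0.03 0 0 0.29; -0.25 -0.11 0.04 0 0 0.33; -0.28 -0.1 0.03 0 0 0.35; -0.28 -0.1 0.04 0 0 0.36
-0.29 -0.09 0.04 0 -0.01 0.36; -0.28 -0.08 0.04 0 0 0.35; -0.27 -0.06 0.04 0 0 0.32; -0.24 -0.04 0.03 0 0 0.29; -0.2 -0.04 0.03 0 0 0.25; -0.16 -0.02 0.02 0 0 0.19; -0.1 -0.01 0.01 0 0 0.12; -0.04 0 0.01 0 0 0.05
[0.49790162 0.11269596 0.14999032]
```

Request:
{"fn": "send_rows", "kwargs": {
  "motion": "-0.03 -0.02 0 0 0 0.04; -0.09 -0.05 0.02 0 0 0.13; -0.14 -0.07 0.02 0 0 0.19; -0.19 -0.09 0.03 0 0 0.24; -0.22 -0.11 0.03 0 0 0.29; -0.25 -0.11 0.04 0 0 0.33; -0.28 -0.1 0.03 0 0 0.35; -0.28 -0.1 0.04 0 0 0.36"
}}

```text
clock: 22.85
tcp_pos: [0.575, 0.0965, 0.1571]
eef_rot: [-3.138, -0.141, 0.007]
wrist_force: [-0.3, -0.0, -1.3]
opening: 0.154
grip_force: 40.0
```

Request:
{"fn": "send_rows", "kwargs": {
  "motion": "-0.29 -0.09 0.04 0 -0.01 0.36; -0.28 -0.08 0.04 0 0 0.35; -0.27 -0.06 0.04 0 0 0.32; -0.24 -0.04 0.03 0 0 0.29; -0.2 -0.04 0.03 0 0 0.25; -0.16 -0.02 0.02 0 0 0.19; -0.1 -0.01 0.01 0 0 0.12; -0.04 0 0.01 0 0 0.05"
}}

```text
clock: 23.65
tcp_pos: [0.4966, 0.1128, 0.147]
eef_rot: [3.137, -0.173, -0.007]
wrist_force: [-0.4, -1.0, -1.5]
opening: 0.156
grip_force: 40.0
```

Request:
{"fn": "send_rows", "kwargs": {
  "motion": "0 0 0 0 0 0; 0 0 0.05 0 0 0; 0 0 0.1 0 0 0; 0 0 0.1 0 0 0; 0 0 0.1 0 0 0; 0 0 0.05 0 0 0; 0 0 0 0 0 0; 0 0 0 0 0 0"
}}

```text
clock: 24.45
tcp_pos: [0.4971, 0.1127, 0.1271]
eef_rot: [3.137, -0.172, -0.007]
wrist_force: [-1.1, -0.1, -1.3]
opening: 0.158
grip_force: 40.0
```

```bash
python3 - <<'E'
from h import *
o=observe(); q=R.from_rotvec(o['eef_rot']).as_matrix(); print(o['tcp_pos'],np.degrees(np.arctan2(q[1,0],q[0,0])),q[:,2],o['wrist_force'],o['wrist_torque'],o['opening']*88)
print('d in tool xy (mm):',(q.T@(np.array([.4979,.1128,0.0])-o['tcp_pos']))*1000)
E
```

```text
[0.49709741 0.11274353 0.12710014] -6.2804935319124615 [-4.16925499e-03  2.33262784e-05 -9.99991308e-01] [-1.05534819 -0.0641719  -1.31539012] [0.02219296 0.15487473 0.00343373] 13.896006643309223
d in tool xy (mm): [  1.31864229  -0.19895144 127.09568997]
```

Request:
{"fn": "send_rows", "kwargs": {
  "motion": "0.02 0 0.02 0 0 0; 0 0 0.04 0 0 0; 0 0 0.04 0 0 0; 0 0 0.04 0 0 0; 0 0 0.04 0 0 0; 0 0 0.04 0 0 0; 0 0 0 0 0 0; 0 0 0 0 0 0"
}}

```text
clock: 25.25
tcp_pos: [0.4975, 0.1127, 0.1156]
eef_rot: [3.137, -0.172, -0.009]
wrist_force: [-3.4, 1.0, -4.0]
opening: 0.156
grip_force: 40.0
```

Request:
{"fn": "send_rows", "kwargs": {
  "motion": "-0.01 0 0.04 0 0 0; 0 0 0.04 0 0 0; 0 0 0.04 0 0 0; 0 0 0.04 0 0 0; 0 0 0.03 0 0 0; 0 0 0 0 0 0; 0 0 0 0 0 0; 0 0 0 0 0 0"
}}

```text
clock: 26.05
tcp_pos: [0.4973, 0.1127, 0.1064]
eef_rot: [3.137, -0.172, -0.007]
wrist_force: [-4.9, 1.4, -1.6]
opening: 0.155
grip_force: 40.0
```

Request:
{"fn": "send_rows", "kwargs": {
  "motion": "-0.01 0 0.03 0 0 0; -0.01 0 0.04 0 0 0; 0 0 0.04 0 0 0; 0 0 0.04 0 0 0; 0 0 0.04 0 0 0; 0 0 0 0 0 0; 0 0 0 0 0 0; 0 0 0 0 0 0"
}}

```text
clock: 26.85
tcp_pos: [0.4971, 0.1127, 0.0979]
eef_rot: [3.137, -0.172, -0.003]
wrist_force: [-5.2, 0.9, 6.0]
opening: 0.157
grip_force: 40.0
```

Request:
{"fn": "send_rows", "kwargs": {
  "motion": "0 0 0.03 0 0 0; 0 0 0.03 0 0 0; 0 0 0.02 0 0 0; 0 0 0 0 0 0; 0 0 0 0 0 0; 0 0 0 0 0 0; 0 0 0 0 0 0; 0 0 0 0 0 0",
  "squeeze": 55
}}

```text
clock: 27.65
tcp_pos: [0.497, 0.1128, 0.0945]
eef_rot: [3.137, -0.172, -0.002]
wrist_force: [-6.3, 0.9, 13.1]
opening: 0.153
grip_force: 55.0
```

Nearly home. I'll press a little more and watch the stiffness.

Request:
{"fn": "send_rows", "kwargs": {
  "motion": "0 0 0.02 0 0 0; 0 0 0.02 0 0 0; 0 0 0 0 0 0; 0 0 0 0 0 0; 0 0 0 0 0 0; 0 0 0 0 0 0; 0 0 0 0 0 0; 0 0 0 0 0 0"
}}

```text
clock: 28.45
tcp_pos: [0.497, 0.1128, 0.0944]
eef_rot: [3.136, -0.171, 0.0]
wrist_force: [-14.1, -1.1, 34.7]
opening: 0.152
grip_force: 55.0
```

Request:
{"fn": "send_rows", "kwargs": {
  "motion": "0 0 -0.01 0 0 0; 0 0 0 0 0 0; 0 0 0 0 0 0; 0 0 0 0 0 0; 0 0 0 0 0 0; 0 0 0 0 0 0; 0 0 0 0 0 0; 0 0 0 0 0 0"
}}

```text
clock: 29.25
tcp_pos: [0.497, 0.1128, 0.0944]
eef_rot: [3.137, -0.172, -0.001]
wrist_force: [-12.6, -0.0, 29.2]
opening: 0.155
grip_force: 55.0
```

```bash
python3 - <<'E'
from h import *
d=cam('scene'); b=d['image'][120:240,290:450]; cv2.imwrite('pics/home.png',cv2.resize(b,None,fx=5,fy=5,interpolation=cv2.INTER_CUBIC)[:,:,::-1])
w=world(d).reshape(-1,3); m=np.hypot(w[:,0]-.497,w[:,1]-.113)<.033
s=w[m&(w[:,2]<.078)&(w[:,2]>.045)]; print(np.histogram(s[:,2],bins=np.arange(.045,.08,.003)))
E
```

```text
(array([ 1,  0,  1,  2,  8, 53, 30,  7,  6,  9,  6]), array([0.045, 0.048, 0.051, 0.054, 0.057, 0.06 , 0.063, 0.066, 0.069,
       0.072, 0.075, 0.078]))
```

View pics/home.png

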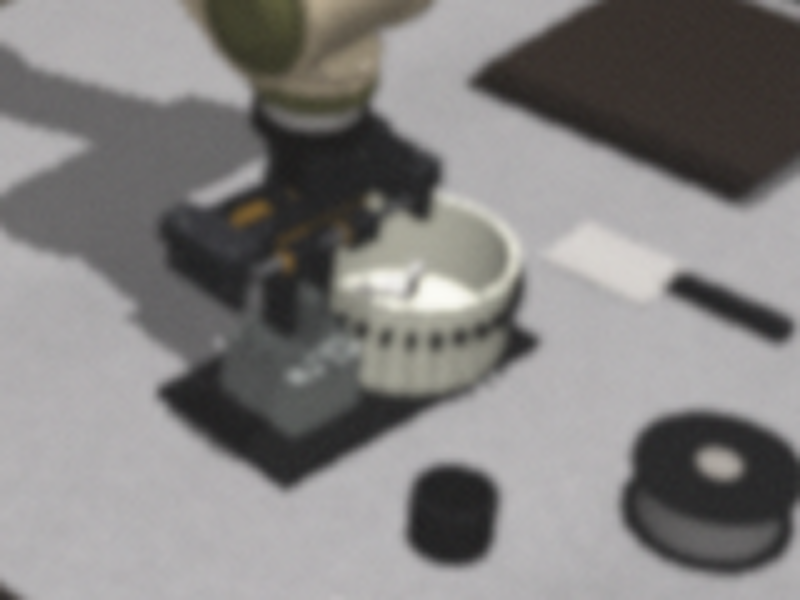

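The disc sits flush on the block at (300,345), with its top at about 0.063 m against 0.064 m expected when home. It is held down with about 29 N.

```bash
python3 -c "
from rig import finish_job
print(finish_job())"
```

```text
the job is handed in; nothing more can be done
None
```

I handed the job in at about 29 s on the robot clock: all four prints are in the bowl, the empty tray is back flat on the table where it started, and the gear is fully home in its socket, still gripped and pressed down with about 29 N; the result of the judging wasn't shown.

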